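Scale check: free the transport lock and hold the check weight over the pan

TASK

The storeroom's bench scale is about to be checked. Slide its orange transport lock all the way to the green end stop, then take the middle-sized check weight (500 g) out of its wooden block, carry it over the clutter and hold it still and upright over the ring in the middle of the scale's pan, about a centimetre clear of the pan. The scale is finding its zero, so nothing may touch the pan at any time; leave the other weights and the things on the desk where they are, and finish while still holding the weight there, ready to be set down on my word.

Things in the scene. Friction and masses are not known exactly. Their poses are not given: they have to be found in the camera images.
- scale: White bench scale, 250 (x) x 210 (y) x 55 mm high (90 mm to the top of the pan rim), fixed to the desk. Origin: centre of its underside, on the desk. Its own -x side carries the flat control panel (display, keys, transport lock; panel surface 55 mm above the desk), its +x side the pan. It stands left or right on the desk, turned by up to 20 degrees.
- pan: Square stainless tray pan, 170 x 170 mm, fixed on the scale; floor 3 mm thick, upturned rim 3 mm thick all round, 20 mm high. Origin: middle of the floor's upper face, 70 mm above the desk (35 mm to +x of the scale's origin), marked by a dark ring of 62 mm diameter with a small cross. Axes as the scale's, z up. It does not yield when touched.
- lock (a joint): Transport lock slide, in m: 0 = locked (red end), 0.030 = at the green end stop, free. Grows as the grip moves to the scale's own +y. Starts between 0 and 0.010. It moves against about 2 N of friction and stays where it is left.
- lock_grip (a point): Middle of the lock's orange grip, 13 mm above the panel (68 mm above the desk). The grip is an upright bar 20 mm (scale's x) x 14 mm (scale's y, the sliding direction), its top 21 mm above the panel; 29 mm clear to the pan's rim. Below 5 mm above the panel it has a shoe 22 x 20 mm. Axes as the scale's.
- weight_block: Light wooden block, 80 (x) x 230 (y) x 30 mm high, fixed to the desk, with three round sockets 14 mm deep in a row along its y: 200 g weight at y = -78 mm, 500 g in the middle (y = 0), 1 kg at y = +82 mm. Socket diameters are 3 mm over the weights'. Origin: centre of its underside. It stands left or right, on the other side from the scale, turned by up to 29 degrees.
- check_weight: The 500 g check weight, steel, standing in the middle socket with its underside 16 mm above the desk. Cylinder of 38 mm diameter up to 46 mm, then a neck of 17 mm diameter and a knob of 27 mm diameter from 53 to 62 mm (its top). 32 mm of the cylinder stands proud of the block. Origin: centre of its underside, z up.
- weight_200: The 200 g weight, same form, 28 mm diameter, 45 mm high. Origin: centre of its underside. Stays in its socket.
- weight_1000: The 1 kg weight, same form, 48 mm diameter, 78 mm high. Origin: centre of its underside. Stays in its socket.
- basket: Green plastic desk basket, 130 (x) x 90 (y) x 100 mm with pens that stand up to 155 mm above the desk, loose, in the middle of the desk between block and scale. Origin: centre of its underside.
- bottle: Upright water bottle, 64 mm diameter, 205 mm high, loose. Origin: centre of its underside.
- tape: Roll of brown packing tape lying flat, 100 mm diameter, 48 mm high, loose. Origin: centre of its underside.
- snap_hook: Steel snap hook for a punch bag, about 90 x 52 x 10 mm, lying flat, loose. Origin: its middle, on the desk.
Not all that is in view belongs to the job. Leave any red or turquoise look-alike of the check_weight alone. Leave any grey look-alike of the weight_block alone.

How it is judged:
On the way, in this order (a step that is already met when the one before it is completed fails the run):
1. the transport lock is slid to its green end stop, the check weight still in its block (value of joint lock above 0.0265 m and distance of check_weight from where it was at the start of the episode below 0.01 m), for 0.2 s.
2. the check weight is lifted clear of its block in the fingers (z of check_weight in the frame of weight_block above 0.05 m and contact force between check_weight and the fingers above 0.5 N), for 0.1 s.
At the end, for the whole second after the job is handed in: Lock within 3.5 mm of its green stop; 500 g weight held in the fingers, still, upright (0.1 rad), underside 3 to 20 mm above the pan floor, axis within 12 mm of the ring's centre, pan untouched; other weights within 15 mm and desk things within 20 mm of their starts (value of joint lock above 0.0265 m and horizontal distance between check_weight and pan below 0.012 m and z of check_weight in the frame of pan between 0.003 and 0.02 m and angle between check_weight's own z axis and vertical below 0.1 rad and linear speed of check_weight below 0.01 m/s and contact force between check_weight and the fingers above 0.5 N and contact force between check_weight and scale below 0.1 N and contact force between pan and anything else below 0.1 N and distance of each of basket, bottle, tape, snap_hook from where it was at the start of the episode below 0.02 m and distance of each of weight_200, weight_1000 from where it was at the start of the episode below 0.015 m); the arm keeps its last pose, push and grip.
It fails at once if something touches the pan (over 0.5 N) (contact force between pan and anything else above 0.5 N).
It fails at once if another weight or something on the desk is moved (distance of any of basket, bottle, tape, snap_hook from where it was at the start of the episode above 0.02 m or distance of any of weight_200, weight_1000 from where it was at the start of the episode above 0.015 m).
It also fails if it takes over 64 s, if anything falls off the work surface, if the arm or the gripper's body presses on something with over 40 N, if the wrist force passes 120 N, or if a joint passes its speed limit or range.

ROBOT

A 6-joint arm with a two-finger parallel gripper is mounted at the origin on the work surface. World frame = base frame: x ahead of the robot, y to its left, z up, the work surface at z = 0. Lengths are in m, angles in rad, forces in N, time in s.
With the tool pointing down it reaches from about 0.275 to 0.85 m from the base axis. Payload 19 kg.
Tool frame: the origin (TCP) lies midway between the tips of the shut fingers; the grasp point (between the pads) lies 19 mm behind it; z points along the fingers, y is the line along which they close (so a half turn about z gives the same grasp; the last joint's range is limited). The gripper opens to 85 mm and grips with 20 to 120 N. Pads are 22 mm wide; open, the fingers measure 114 mm over their backs; the gripper's body (76 mm by 85 mm) begins 54 mm behind the grasp point. The pads swing forward as they close: fully open they stand 13 mm farther back than shut.
Start: joints at [1.071, 0.15, 1.437, -0, 1.554, -0.134], TCP at [0.206, 0.537, 0.231] pointing down, gripper open.
Joint ranges: [-2.8, 2.8], [-0.68, 2.1], [0.12, 2.68], [-1.39, 4.53], [0.16, 2.79], [-2.81, 2.81]. Speed limits (rad/s): [1.89, 1.89, 2.22, 3.01, 3.01, 3.01].

INTERFACE

Orientations are given as a 3x3 rotation matrix whose columns are the frame's x, y, z axes.
In Python, from cell import get_obs, capture, camera_params, close_job gives the robot as it stands.
- The arm moves only by the tool move_arm, never from a script. Its argument "steps" is a list of rows, each a list of 3 entries, a list of its own where there are three numbers: the shift along the tool's x, y, z each as a share of 400 mm, from -1 to 1, then the turn, a rotation vector about the tool's x, y, z each as a share of 0.12 rad, from -1 to 1, then the finger opening in mm, from 0 to 85.4. In form: [[[dx, dy, dz], [wx, wy, wz], fingers], ...]. A call has 1 to 8 rows; each row shifts and turns the commanded pose from where the row before left it, along the tool's axes as they then stand; what a row does not reach is not made up. A row lasts 1/12 s, in which the tool goes at most 41.7 mm and 7.16 degrees, less where a joint would pass 70% of its speed; a pose out of reach is approached as far as the arm can. A call with a number of a shift or a turn outside -1 to 1 is refused whole. A call with a gripper value outside its range is refused whole. The fingers move at their own pace and stop on an object; "newtons" is the grip in N (left out, the last holds). Time passes only in rows, so rows that do not move let the fingers close. It gives the time, the measured TCP pose, the force, the opening and the grip force at its end, in the units of the state.
- get_obs(): the state, without advancing time (a new reading comes with each control period).
- capture(name): name is "scene" or "top"; returns (picture, depth): 480x640x3 uint8, blue, green, red; 480x640 float32, m along the optical axis (not along the pixel's ray), 0 where there is no reading.
- camera_params(name): a dict with "intrinsics" (3x3 intrinsics, pixels), "D" ([k1, k2, p1, p2, k3] as OpenCV has them; the pictures are not rectified), "R" (3x3) and "t" (3): a world point X has camera coordinates R X + t. Camera axes: x right, y down, z forward; pixel columns grow to the right and rows downward; lengths in m; the calibration is good to about 2 mm. A picture is of the moment at which its call begins. camera_params takes no time and is no camera call.
- close_job(): hands the job in; it is judged then, once.
The state is a dict: "time": time; "joints": joint angles; "dq": joint speeds; "effort": joint torques, N m; "tool_pos": TCP position; "tool_rot": TCP orientation; "ft_force": force on the tool from outside, world axes, zero at the start; "wrist_torque": the same for the moment, N m; "finger_gap": finger opening in m; "grasp_force": force on a finger pad.
Only numpy, scipy, OpenCV 4.12 (cv2) and the standard library are available. Lean on these libraries where they do the work, as an engineer would, in place of code of your own. Each camera call takes 0.05 s, during which the arm holds its last target. There are 200 camera calls.

## Working session

There is one attempt and no reset: what is moved stays moved. The work goes in short steps, Python scripts to look and compute and a tool call to move; the robot and the scene stay as the last step left them, time stands still between calls to the robot, and variables do not carry over. Pictures are saved under pics/ and viewed, at most 10 in all, crops included, and the job is handed in when it is done.

Besides the shell and the picture viewer there is one more tool, called after "Emit:" in YAML: its name, and indented under it one key for each argument. move_arm: Moves the arm, as the interface text tells. Shift numbers are shares of 400 mm and turn numbers shares of 0.12 rad, none past 1 either way. Its arguments: {"type":"object","properties":{"steps":{"type":"array"},"newtons":{"type":"number"}},"required":["steps"]}

```bash
mkdir -p pics; ls; cat > h.py <<'E'
import numpy as np,cv2
from cell import *
def cloud(n):
    im,d=capture(n);p=camera_params(n);K=np.array(p["intrinsics"]);D=np.array(p["D"]);R=np.array(p["R"]);t=np.array(p["t"])
    v,u=np.mgrid[:480,:640];q=cv2.undistortPoints(np.stack([u,v],-1).reshape(-1,1,2).astype(np.float64),K,D).reshape(480,640,2)
    c=np.dstack([q[...,0]*d,q[...,1]*d,d]).astype(float)
    X=(c-t)@R
    X[d==0]=np.nan
    return im,X
E
python3 - <<'E'
from h import *
for n in("top","scene"):
    im,X=cloud(n);cv2.imwrite(f"pics/{n}0.png",im);np.savez(f"{n}0.npz",im=im,X=X)
    p=camera_params(n);print(n,-np.array(p["R"]).T@p["t"])
o=get_obs();print(o["tool_pos"],o["tool_rot"],o["time"])
E
```

```text
pics
top [ 0.42992671 -0.09278787  1.37834376]
scene [1.02402745 0.4023454  1.15007246]
[0.20555694 0.53677672 0.23076241] [[-9.33855767e-01  3.57649438e-01 -5.34319228e-04]
 [ 3.57649797e-01  9.33855328e-01 -9.21760929e-04]
 [ 1.69309580e-04 -1.05189092e-03 -9.99999432e-01]] 0.1
```

View pics/top0.png

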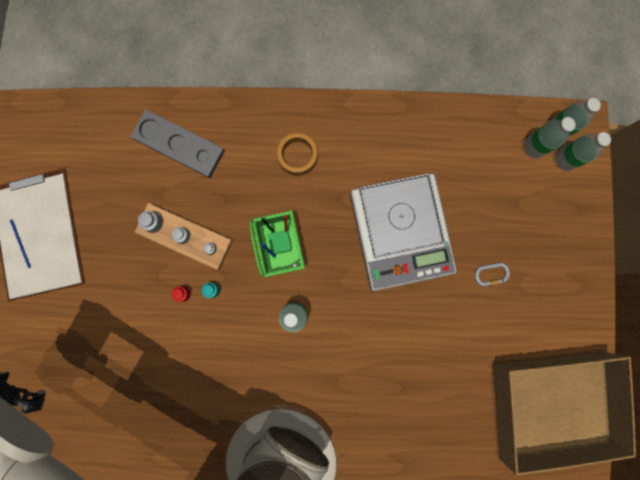

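View pics/scene0.png

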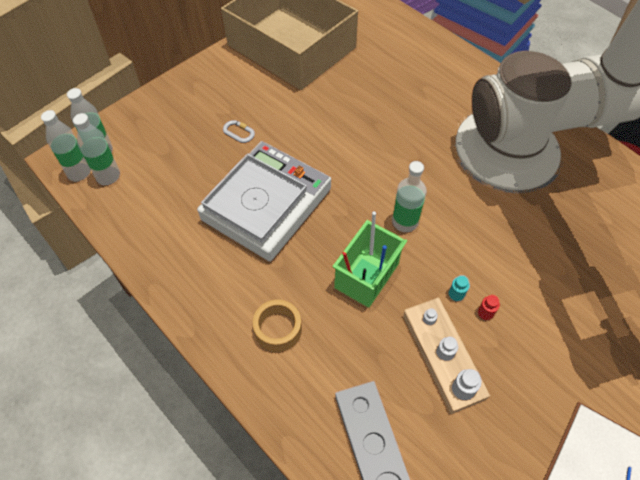

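The wooden block is at top-view (183,237) and holds three steel weights. The middle one at (180,235) is the 500 g weight. The red (180,294) and turquoise (210,290) ones and the grey block (177,143) are look-alikes. The lock's orange grip is near (400,270), with the green end to its left (+y).

```bash
cat > m.py <<'E'
from h import *
def rect(P):
    r=cv2.minAreaRect((P[:,:2]*1000).astype(np.float32));return np.round(r[0],1),np.round(r[1],1),round(r[2],2)
Z={n:np.load(n+"0.npz") for n in("top","scene")}
hs={n:cv2.cvtColor(Z[n]["im"],cv2.COLOR_BGR2HSV) for n in Z}
def px(n,m): 
    X=Z[n]["X"];return X[m&np.isfinite(X[...,2])]
def box(X,a,b): return (X[...,0]>a[0])&(X[...,0]<b[0])&(X[...,1]>a[1])&(X[...,1]<b[1])&(X[...,2]>a[2])&(X[...,2]<b[2])
X=Z["top"]["X"]
for u,v in((402,216),(398,270),(180,235),(149,221),(210,247),(280,240),(293,318),(354,190),(433,176),(455,270),(371,288)): print((u,v),np.round(X[v,u],3))
E
python3 - <<'E'
from m import *
t=X[216,402];w=X[235,180]
for n in Z:
    A=Z[n]["X"]
    s=lambda a,b,c,r:box(A,[c[0]-r,c[1]-r,a],[c[0]+r,c[1]+r,b])
    print(n)
    print("rim",rect(px(n,s(.084,.1,t,.14))))
    print("floor",rect(px(n,s(.066,.074,t,.1))), np.nanmedian(px(n,s(.06,.08,t,.03))[:,2]))
    print("scale",rect(px(n,s(.045,.1,t,.2))))
    h=hs[n]; m=(h[...,0]>=5)&(h[...,0]<=16)&(h[...,1]>190)&(h[...,2]>150)&s(.066,.085,t-np.array([.11,0,0]),.06)
    P=px(n,m);print("orange",len(P),np.round(P.mean(0),4),rect(P), P[:,2].max())
    g=(h[...,0]>=45)&(h[...,0]<=75)&(h[...,1]>120)&s(.045,.065,t-np.array([.11,0,0]),.06)
    P=px(n,g);print("green",len(P),np.round(P.mean(0),4)if len(P) else'')
    print("block",rect(px(n,s(.025,.035,w,.16)&(h[...,0]<25))))
    P=px(n,s(.066,.09,w,.03));print("knob",len(P),rect(P),P.mean(0))
    P=px(n,s(.055,.066,w,.03));print("cyl",len(P),rect(P),P.mean(0))
im=Z["top"]["im"]
a=cv2.resize(im[195:300,130:235],None,fx=3.8,fy=3.8,interpolation=3);b=cv2.resize(im[235:295,365:470],None,fx=3.8,fy=3.8,interpolation=3)
im=Z["scene"]["im"];c=cv2.resize(im[290:410,395:500],None,fx=3.8,fy=3.8);d=cv2.resize(im[140:200,250:355],None,fx=3.8,fy=3.8,interpolation=3)
H=600;a=np.vstack([a,b])[:];c=np.vstack([c,d]);h=min(len(a),len(c));o=np.hstack([a[:h],c[:h]]);o=cv2.resize(o,(int(o.shape[1]*.92),590));cv2.imwrite("pics/crop.png",o)
E
```

```text
(402, 216) [ 0.607 -0.276  0.074]
(398, 270) [ 0.479 -0.268  0.076]
(180, 235) [0.548 0.25  0.08 ]
(149, 221) [0.578 0.323 0.093]
(210, 247) [0.523 0.181 0.06 ]
(280, 240) [0.546 0.014 0.037]
(293, 318) [ 0.368 -0.031  0.204]
(354, 190) [ 0.67  -0.162  0.056]
(433, 176) [ 0.71  -0.354  0.055]
(455, 270) [ 0.482 -0.408  0.056]
(371, 288) [ 0.435 -0.208  0.041]
top
rim (array([ 607.5, -274.6]), array([172. , 170.6]), 13.32)
floor (array([ 606.4, -274.1]), array([169.2, 168.4]), 13.13) 0.07063772359812459
scale (array([ 573.9, -283.3]), array([248.1, 211.8]), 13.07)
orange 9 [ 0.478  -0.2662  0.0743] (array([ 478.6, -266.5]), array([ 6.9, 11.9]), 61.55) 0.07807313660381558
green 20 [ 0.4676 -0.2198  0.0573]
block (array([562.2, 233.8]), array([251.6, 236.6]), 38.59)
knob 107 (array([551.2, 254.7]), array([29.3, 29.8]), 48.07) [0.55031766 0.25709571 0.07703867]
cyl 79 (array([550.6, 256.8]), array([33.4, 36.8]), 79.88) [0.54886246 0.25311529 0.06151702]
scene
rim (array([ 611.5, -275.5]), array([173.8, 174.5]), 13.14)
floor (array([ 611.1, -275.4]), array([172.5, 172.8]), 13.36) 0.06993469605234134
scale (array([ 577.4, -282.2]), array([255.7, 212.9]), 13.75)
orange 2 [ 0.4907 -0.2618  0.0754] (array([ 490.7, -261.8]), array([5.4, 0. ]), 110.24) 0.07689290855124377
green 17 [ 0.4707 -0.2197  0.0559]
block (array([543. , 245.2]), array([257.8, 223.4]), 26.21)
knob 149 (array([555.3, 257.9]), array([29.3, 25.2]), 33.05) [0.55596121 0.25855501 0.0767436 ]
cyl 130 (array([558.5, 259.2]), array([31.9, 36.2]), 22.37) [0.56253799 0.259622   0.06127176]
```

View pics/crop.png

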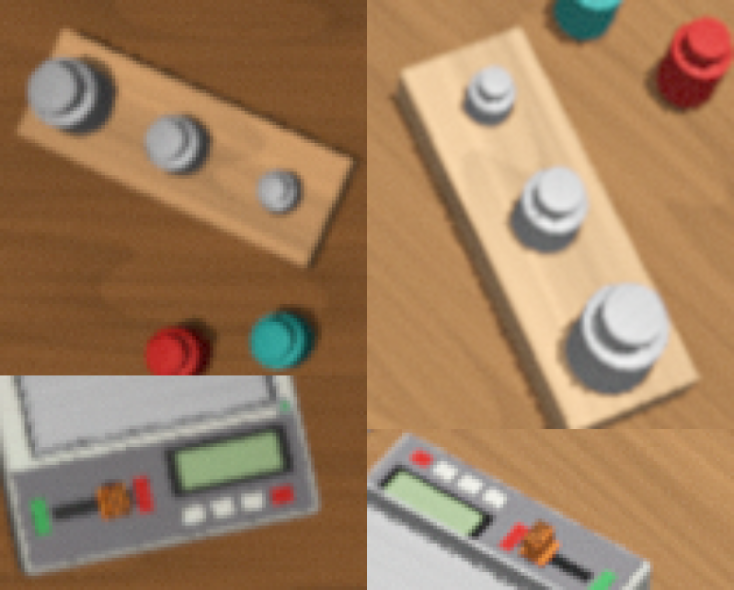

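The crop confirms it. The 500 g weight is steel, middle of the light block, and the orange grip sits near the red end. I'll refine the lock and block angles and plan the first travel.

```bash
cat > plan.py <<'E'
from h import *
def plan(target,yaw):  # tool-y yaw deg; prints shift in tool axes (mm) & turn about tool z
    o=get_obs();R=np.array(o["tool_rot"]);p=np.array(o["tool_pos"])
    y=np.deg2rad(yaw);Y=np.array([np.cos(y),np.sin(y),0]);z=np.array([0,0,-1.]);G=np.column_stack([np.cross(Y,z),Y,z])
    rv=cv2.Rodrigues(R.T@G)[0].ravel()
    d=np.array(target)-p
    print("t",o["time"],"p",np.round(p*1000,1),"gap",o["finger_gap"],"F",np.round(o["ft_force"],1),"gf",o["grasp_force"])
    print("rv/.12",np.round(rv/.12,3),"shift/400mm now",np.round(R.T@d/.4,4),"in goal frame",np.round(G.T@d/.4,4))
E
python3 - <<'E'
from m import *
a=np.deg2rad(13.2);S=np.array([[np.cos(a),-np.sin(a)],[np.sin(a),np.cos(a)]])
for n,c in(("top",[.5735,-.2825]),("scene",[.5775,-.2830])):
    A=Z[n]["X"];L=(A[...,:2]-c)@S
    m=(L[...,0]>-.11)&(L[...,0]<-.07)&(L[...,1]>-.0)&(L[...,1]<.1)&(A[...,2]>.063)&(A[...,2]<.09)
    P=L[m]*1000;print(n,len(P),"min",P.min(0).round(1),"max",P.max(0).round(1),"med",np.median(P,0).round(1),A[m][:,2].max())
    h=hs[n];b=(L[...,0]>-.115)&(L[...,0]<-.06)&(L[...,1]>-.0)&(L[...,1]<.105)&(A[...,2]>.045)&(A[...,2]<.07)&(h[...,1]>120)
    for nm,q in(("g",(h[...,0]>45)&(h[...,0]<80)),("r",(h[...,0]<4)|(h[...,0]>174))):
        Q=L[b&q]*1000;print(nm,len(Q),Q.mean(0).round(1))
    for u,lo,hi,r in(((.58,.325),.084,.105,.04),((.52,.18),.05,.075,.03)):
        P=px(n,box(A,[u[0]-r,u[1]-r,lo],[u[0]+r,u[1]+r,hi]));print(rect(P))
from plan import plan
plan([.488,-.268,.30],103.2)
E
```

```text
(402, 216) [ 0.607 -0.276  0.074]
(398, 270) [ 0.479 -0.268  0.076]
(180, 235) [0.548 0.25  0.08 ]
(149, 221) [0.578 0.323 0.093]
(210, 247) [0.523 0.181 0.06 ]
(280, 240) [0.546 0.014 0.037]
(293, 318) [ 0.368 -0.031  0.204]
(354, 190) [ 0.67  -0.162  0.056]
(433, 176) [ 0.71  -0.354  0.055]
(455, 270) [ 0.482 -0.408  0.056]
(371, 288) [ 0.435 -0.208  0.041]
top 61 min [-106.7   22.1] max [-74.3  86.7] med [-88.4  37. ] 0.0805805262277266
g 28 [-87.9  86.2]
r 42 [-87.5  14.4]
(array([581.6, 333.5]), array([31.9, 35.5]), 4.02)
(array([520.8, 185.2]), array([22.2, 24.5]), 87.1)
scene 65 min [-98.7  28.9] max [-77.2  43.7] med [-85.9  37.8] 0.08195999488244
g 20 [-88.3  86.4]
r 29 [-89.1  14.1]
(array([586.3, 333.5]), array([32.6, 32.8]), 72.32)
(array([527. , 185.9]), array([23.3, 25.3]), 48.29)
t 0.1 p [205.6 536.8 230.8] gap 0.08545693349196831 F [ 0.2 -0.1 -0.9] gf 0.0
rv/.12 [-8.000e-03 -4.000e-03 -4.968e+00] shift/400mm now [-1.3789 -1.6265 -0.1716] in goal frame [-0.228  -2.12   -0.1731]
```

Emit:
move_arm:
  steps:
    - [[0,0,-0.06],[0,0,-1],40]
    - [[0,0,-0.06],[0,0,-1],40]
    - [[0,0,-0.053],[0,0,-1],40]
    - [[0,0,0],[0,0,-1],40]
    - [[0,0,0],[0,0,-0.97],40]
    - [[-0.009,-0.088,0],[0,0,0],40]
    - [[-0.009,-0.088,0],[0,0,0],40]
    - [[-0.009,-0.088,0],[0,0,0],40]
  newtons: 30

```text
time: 0.77
tool_pos: [0.2402, 0.4354, 0.2997]
tool_rot: [[-0.973, -0.23, -0.001], [-0.23, 0.973, -0.001], [0.001, -0.001, -1.0]]
ft_force: [1.0, -0.4, 0.5]
finger_gap: 0.0399
grasp_force: 0.0
```

Emit:
move_arm:
  steps:
    - [[-0.009,-0.088,0],[0,0,0],40]
    - [[-0.009,-0.088,0],[0,0,0],40]
    - [[-0.009,-0.088,0],[0,0,0],40]
    - [[-0.009,-0.088,0],[0,0,0],40]
    - [[-0.009,-0.088,0],[0,0,0],40]
    - [[-0.009,-0.088,0],[0,0,0],40]
    - [[-0.009,-0.088,0],[0,0,0],40]
    - [[-0.009,-0.088,0],[0,0,0],40]

```text
time: 1.43
tool_pos: [0.3326, 0.1674, 0.3004]
tool_rot: [[-0.973, -0.229, 0.0], [-0.229, 0.973, -0.0], [-0.0, -0.0, -1.0]]
ft_force: [1.7, 0.1, 0.1]
finger_gap: 0.0402
grasp_force: 0.0
```

Emit:
move_arm:
  steps:
    - [[-0.009,-0.088,0],[0,0,0],40]
    - [[-0.009,-0.088,0],[0,0,0],40]
    - [[-0.009,-0.088,0],[0,0,0],40]
    - [[-0.009,-0.088,0],[0,0,0],40]
    - [[-0.009,-0.088,0],[0,0,0],40]
    - [[-0.009,-0.088,0],[0,0,0],40]
    - [[-0.009,-0.088,0],[0,0,0],40]
    - [[-0.009,-0.088,0],[0,0,0],40]

```text
time: 2.1
tool_pos: [0.4252, -0.1004, 0.3004]
tool_rot: [[-0.974, -0.228, 0.0], [-0.228, 0.974, -0.0], [-0.0, -0.0, -1.0]]
ft_force: [-0.5, 1.1, -0.3]
finger_gap: 0.0398
grasp_force: 0.0
```

```bash
python3 -c "
from plan import *
plan([.4815,-.267,.064],103.2)"
```

```text
t 2.1 p [ 425.2 -100.4  300.4] gap 0.03975247175415472 F [-0.5  1.1 -0.3] gf 0.0
rv/.12 [-0.001  0.    -0.002] shift/400mm now [-0.0421 -0.4375  0.5911] in goal frame [-0.042  -0.4375  0.5911]
```

Emit:
move_arm:
  steps:
    - [[-0.008,-0.085,0],[0,0,0],40]
    - [[-0.008,-0.085,0],[0,0,0],40]
    - [[-0.008,-0.085,0],[0,0,0],40]
    - [[-0.008,-0.085,0.08],[0,0,0],40]
    - [[-0.008,-0.075,0.09],[0,0,0],40]
    - [[0,0,0.09],[0,0,0],40]
    - [[0,0,0.09],[0,0,0],40]
    - [[0,0,0.09],[0,0,0],40]

```text
time: 2.77
tool_pos: [0.4759, -0.25, 0.13]
tool_rot: [[-0.974, -0.228, -0.001], [-0.228, 0.974, 0.0], [0.001, 0.0, -1.0]]
ft_force: [0.4, 0.1, 1.1]
finger_gap: 0.0402
grasp_force: 0.0
```

Emit:
move_arm:
  steps:
    - [[0,0,0.03],[0,0,0],40]
    - [[0,0,0],[0,0,0],40]
    - [[0,0,0],[0,0,0],40]

```text
time: 3.02
tool_pos: [0.4767, -0.2499, 0.1212]
tool_rot: [[-0.974, -0.229, 0.0], [-0.229, 0.974, -0.0], [-0.0, -0.0, -1.0]]
ft_force: [-0.0, -0.5, 0.7]
finger_gap: 0.0404
grasp_force: 0.0
```

```bash
python3 -c "
from plan import *
plan([.4815,-.267,.064],103.2)
im,X=cloud('scene');cv2.imwrite('pics/hover.png',cv2.resize(im[90:230,200:380],None,fx=4,fy=4,interpolation=3))"
```

```text
t 3.0167 p [ 476.7 -249.9  121.2] gap 0.04043544039416083 F [-0.  -0.5  0.7] gf 0.0
rv/.12 [-0.003  0.001  0.003] shift/400mm now [-0.0019 -0.0444  0.1431] in goal frame [-0.002  -0.0444  0.1431]
```

View pics/hover.png

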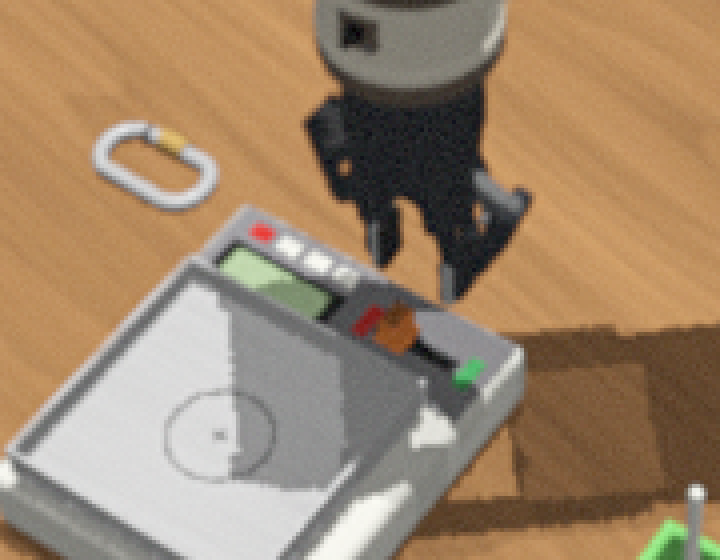

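The crop shows the open fingers hovering above the panel, with the orange grip at (395,328) and the green end at (470,372). The tool needs about 18 mm in its -y before going down.

Emit:
move_arm:
  steps:
    - [[-0.002,-0.0444,0],[0,0,0],40]
    - [[0,0,0],[0,0,0],40]
    - [[0,0,0.05],[0,0,0],40]
    - [[0,0,0.05],[0,0,0],40]
    - [[0,0,0.042],[0,0,0],40]
    - [[0,0,0],[0,0,0],40]
    - [[0,0,0],[0,0,0],40]

```text
time: 3.65
tool_pos: [0.4816, -0.2669, 0.0646]
tool_rot: [[-0.974, -0.229, 0.001], [-0.229, 0.974, -0.001], [-0.0, -0.001, -1.0]]
ft_force: [0.5, -0.5, 1.0]
finger_gap: 0.0398
grasp_force: 0.0
```

Emit:
move_arm:
  steps:
    - [[0,0,0],[0,0,0],5]
    - [[0,0,0],[0,0,0],5]
    - [[0,0,0],[0,0,0],5]
    - [[0,0,0],[0,0,0],5]
    - [[0,0,0],[0,0,0],5]
    - [[0,0,0],[0,0,0],5]

```text
time: 4.15
tool_pos: [0.4819, -0.2674, 0.0652]
tool_rot: [[-0.974, -0.229, 0.002], [-0.229, 0.974, -0.002], [-0.002, -0.002, -1.0]]
ft_force: [-0.4, -0.2, 9.3]
finger_gap: 0.0129
grasp_force: 31.3
```

Emit:
move_arm:
  steps:
    - [[0,0,-0.004],[0,0,0],5]
    - [[0,0.01,0],[0,0,0],5]
    - [[0,0.01,0],[0,0,0],5]
    - [[0,0.01,0],[0,0,0],5]
    - [[0,0.01,0],[0,0,0],5]
    - [[0,0.01,0],[0,0,0],5]
    - [[0,0,0],[0,0,0],5]

```text
time: 4.73
tool_pos: [0.477, -0.2467, 0.0653]
tool_rot: [[-0.973, -0.229, 0.001], [-0.229, 0.973, 0.0], [-0.001, -0.0, -1.0]]
ft_force: [5.5, 3.6, -8.1]
finger_gap: 0.013
grasp_force: 31.7
```

Emit:
move_arm:
  steps:
    - [[0,0.005,0],[0,0,0],5]
    - [[0,0,0],[0,0,0],5]

```text
time: 4.9
tool_pos: [0.4766, -0.2451, 0.0653]
tool_rot: [[-0.973, -0.229, 0.001], [-0.229, 0.973, -0.0], [-0.001, -0.0, -1.0]]
ft_force: [5.4, 2.4, -7.8]
finger_gap: 0.013
grasp_force: 31.7
```

Emit:
move_arm:
  steps:
    - [[0,0.006,0.002],[0,0,0],5]
    - [[0,0.006,0],[0,0,0],5]
    - [[0,0,0],[0,0,0],5]

```text
time: 5.15
tool_pos: [0.4756, -0.2408, 0.0652]
tool_rot: [[-0.973, -0.229, 0.002], [-0.229, 0.974, -0.001], [-0.001, -0.001, -1.0]]
ft_force: [2.9, 1.7, 6.3]
finger_gap: 0.0131
grasp_force: 33.4
```

Emit:
move_arm:
  steps:
    - [[0,0.004,0],[0,0,0],5]
    - [[0,0,0],[0,0,0],5]

```text
time: 5.32
tool_pos: [0.4755, -0.2402, 0.0652]
tool_rot: [[-0.974, -0.229, 0.002], [-0.229, 0.974, -0.003], [-0.002, -0.003, -1.0]]
ft_force: [4.9, -6.7, 3.6]
finger_gap: 0.0128
grasp_force: 33.0
```

Emit:
move_arm:
  steps:
    - [[0,0.004,0],[0,0,0],5]
    - [[0,0,0],[0,0,0],5]
    - [[0,0,0],[0,0,0],5]

```text
time: 5.57
tool_pos: [0.4755, -0.24, 0.0653]
tool_rot: [[-0.974, -0.228, 0.003], [-0.228, 0.974, -0.005], [-0.002, -0.006, -1.0]]
ft_force: [7.6, -17.8, -2.0]
finger_gap: 0.0128
grasp_force: 32.4
```

Emit:
move_arm:
  steps:
    - [[0,0.004,0],[0,0,0],5]
    - [[0,0,0],[0,0,0],5]
    - [[0,0,0],[0,0,0],5]

```text
time: 5.82
tool_pos: [0.4754, -0.2398, 0.0655]
tool_rot: [[-0.974, -0.228, 0.004], [-0.228, 0.974, -0.007], [-0.002, -0.008, -1.0]]
ft_force: [10.4, -30.9, -8.9]
finger_gap: 0.0122
grasp_force: 31.8
```

The lock is hard against its stop: force is rising and it no longer moves. I'll relax, open and lift.

Emit:
move_arm:
  steps:
    - [[0,-0.006,0],[0,0,0],5]
    - [[0,0,0],[0,0,0],40]
    - [[0,0,0],[0,0,0],40]
    - [[0,0,0],[0,0,0],40]
    - [[0,0,-0.05],[0,0,0],40]
    - [[0,0,-0.09],[0,0,0],40]
    - [[0,0,-0.09],[0,0,0],40]
    - [[0,0,-0.09],[0,0,0],40]

```text
time: 6.48
tool_pos: [0.474, -0.2378, 0.1935]
tool_rot: [[-0.973, -0.229, -0.001], [-0.229, 0.973, 0.001], [0.001, 0.001, -1.0]]
ft_force: [0.2, -0.7, 0.6]
finger_gap: 0.04
grasp_force: 0.0
```

Emit:
move_arm:
  steps:
    - [[0,0,-0.09],[0,0,0],80]
    - [[0,0,-0.09],[0,0,0],80]
    - [[0,0,-0.09],[0,0,0],80]
    - [[0,0.08,0],[0,0,0],80]
    - [[0,0.09,0],[0,0,0],80]
    - [[0,0.09,0],[0,0,0],80]
    - [[0,0.09,0],[0,0,0],80]
    - [[0,0,0],[0,0,0],80]

```text
time: 7.15
tool_pos: [0.4411, -0.0975, 0.3008]
tool_rot: [[-0.973, -0.232, 0.001], [-0.232, 0.973, 0.001], [-0.001, 0.001, -1.0]]
ft_force: [-1.2, -1.1, 0.3]
finger_gap: 0.0801
grasp_force: 0.0
```

```bash
python3 - <<'E'
from plan import *
plan([.5533,.2563,.30],157.9)
im,X=cloud('scene');im2,X2=cloud('top')
a=np.deg2rad(13.2);S=np.array([[np.cos(a),-np.sin(a)],[np.sin(a),np.cos(a)]])
for A,c in((X2,[.5735,-.2825]),(X,[.5775,-.2830])):
    L=(A[...,:2]-c)@S
    m=(L[...,0]>-.1)&(L[...,0]<-.077)&(L[...,1]>0)&(L[...,1]<.1)&(A[...,2]>.063)&(A[...,2]<.09)
    print(m.sum(),np.median(L[m]*1000,0))
E
```

```text
t 7.15 p [441.1 -97.5 300.8] gap 0.08013719398157543 F [-1.2 -1.1  0.3] gf 0.0
rv/.12 [ 1.000e-03  1.100e-02 -7.927e+00] shift/400mm now [-0.4779  0.7955  0.0031] in goal frame [-0.9251  0.0728  0.0021]
0 [nan nan]
66 [-86.21444255  67.2276687 ]
  return _methods._mean(a, axis=axis, dtype=dtype,
  ret = um.true_divide(
```

The scene depth shows the lock moved 29.4 mm (37.8 to 67.2), so it is at the stop. Now to the weight.

Emit:
move_arm:
  steps:
    - [[-0.0478,0.0795,0],[0,0,0],80]
    - [[-0.0478,0.0795,0],[0,0,0],80]
    - [[-0.0478,0.0795,0],[0,0,0],80]
    - [[-0.0478,0.0795,0],[0,0,0],80]
    - [[-0.0478,0.0795,0],[0,0,0],80]
    - [[-0.0478,0.0795,0],[0,0,0],80]
    - [[-0.0478,0.0795,0],[0,0,0],80]
    - [[-0.0478,0.0795,0],[0,0,0],80]

```text
time: 7.92
tool_pos: [0.534, 0.1817, 0.2996]
tool_rot: [[-0.974, -0.228, -0.001], [-0.228, 0.974, -0.0], [0.001, -0.0, -1.0]]
ft_force: [1.3, -0.8, 0.4]
finger_gap: 0.0798
grasp_force: 0.0
```

Emit:
move_arm:
  steps:
    - [[-0.0478,0.0795,0],[0,0,0],80]
    - [[-0.0478,0.0795,0],[0,0,0],80]
    - [[0,0,0],[0,0,-1],80]
    - [[0,0,0],[0,0,-1],80]
    - [[0,0,0],[0,0,-1],80]
    - [[0,0,0],[0,0,-1],80]
    - [[0,0,0],[0,0,-1],80]
    - [[0,0,0],[0,0,-1],80]

```text
time: 8.58
tool_pos: [0.5567, 0.2504, 0.2993]
tool_rot: [[-0.577, -0.817, -0.001], [-0.817, 0.577, -0.001], [0.001, 0.001, -1.0]]
ft_force: [-0.6, -0.2, 0.5]
finger_gap: 0.08
grasp_force: 0.0
```

Emit:
move_arm:
  steps:
    - [[0,0,0],[0,0,-1],80]
    - [[0,0,0],[0,0,-0.93],80]
    - [[0,0,0.09],[0,0,0],80]
    - [[0,0,0.09],[0,0,0],80]
    - [[0,0,0.09],[0,0,0],80]
    - [[0,0,0],[0,0,0],80]
    - [[0,0,0],[0,0,0],80]

```text
time: 9.17
tool_pos: [0.5559, 0.2503, 0.1911]
tool_rot: [[-0.38, -0.925, -0.003], [-0.925, 0.38, -0.001], [0.002, 0.003, -1.0]]
ft_force: [0.0, 0.3, 1.5]
finger_gap: 0.0801
grasp_force: 0.0
```

```bash
python3 - <<'E'
from plan import *
plan([.5533,.2563,.033],157.9);print(np.round(get_obs()["joints"],2))
im,X=cloud('scene');cv2.imwrite('pics/hover2.png',cv2.resize(im[210:420,360:540],None,fx=2.8,fy=2.8,interpolation=3))
E
```

```text
t 9.1667 p [555.9 250.3 191.1] gap 0.08014395474595179 F [0.  0.3 1.5] gf 0.0
rv/.12 [ 0.022 -0.02  -0.031] shift/400mm now [-0.0123  0.0106  0.3954] in goal frame [-0.0114  0.0116  0.3954]
[ 0.3   0.24  1.41 -0.    1.49 -2.46]
```

View pics/hover2.png

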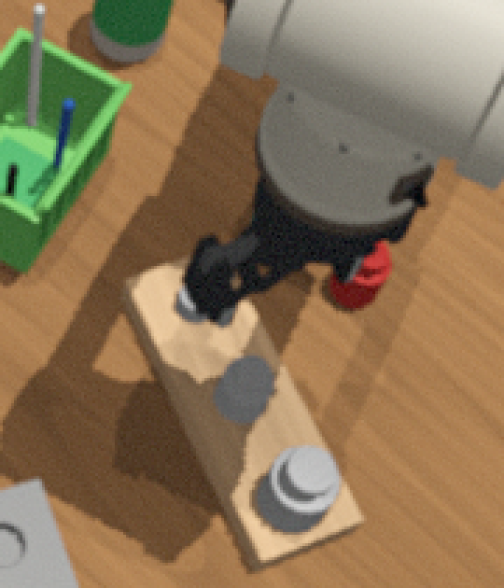

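The weight in the middle socket at (245,388) lies in the arm's shadow. The gripper is above it and turned across the block. I'll descend after a 5 mm correction.

Emit:
move_arm:
  steps:
    - [[-0.0115,0.011,0.05],[0.02,-0.02,-0.03],80]
    - [[0,0,0.06],[0,0,0],80]
    - [[0,0,0.06],[0,0,0],80]
    - [[0,0,0.06],[0,0,0],80]
    - [[0,0,0.05],[0,0,0],80]
    - [[0,0,0],[0,0,0],80]
    - [[0,0,0],[0,0,0],80]

```text
time: 9.8
tool_pos: [0.5549, 0.2573, 0.082]
tool_rot: [[-0.376, -0.927, 0.004], [-0.927, 0.376, 0.002], [-0.003, -0.003, -1.0]]
ft_force: [0.8, 0.0, 0.3]
finger_gap: 0.0801
grasp_force: 0.0
```

```bash
python3 - <<'E'
from plan import *
plan([.5533,.2563,.038],157.9)
E
```

```text
t 9.8 p [554.9 257.3  82. ] gap 0.08006445760710035 F [0.8 0.  0.3] gf 0.0
rv/.12 [-0.029  0.026  0.005] shift/400mm now [0.0042 0.0032 0.1099] in goal frame [0.0039 0.0028 0.11  ]
```

Emit:
move_arm:
  steps:
    - [[0.002,0.002,0.04],[-0.025,0.02,0],80]
    - [[0,0,0.04],[0,0,0],80]
    - [[0,0,0.03],[0,0,0],80]
    - [[0,0,0],[0,0,0],80]
    - [[0,0,0],[0,0,0],80]

```text
time: 10.22
tool_pos: [0.5535, 0.257, 0.0373]
tool_rot: [[-0.376, -0.927, 0.0], [-0.927, 0.376, 0.0], [-0.001, -0.0, -1.0]]
ft_force: [0.5, 1.0, 0.1]
finger_gap: 0.0802
grasp_force: 0.0
```

Emit:
move_arm:
  steps:
    - [[0,0,0],[0,0,0],30]
    - [[0,0,0],[0,0,0],30]
    - [[0,0,0],[0,0,0],30]
    - [[0,0,0],[0,0,0],30]
    - [[0,0,0],[0,0,0],30]
    - [[0,0,0],[0,0,0],30]
    - [[0,0,0],[0,0,0],30]
  newtons: 50

```text
time: 10.8
tool_pos: [0.5532, 0.2569, 0.0371]
tool_rot: [[-0.375, -0.927, 0.0], [-0.927, 0.375, 0.0], [-0.001, -0.0, -1.0]]
ft_force: [-1.9, -0.6, 7.3]
finger_gap: 0.0361
grasp_force: 50.1
```

Emit:
move_arm:
  steps:
    - [[0,0,-0.01],[0,0,0],30]
    - [[0,0,-0.02],[0,0,0],30]
    - [[0,0,-0.03],[0,0,0],30]
    - [[0,0,-0.04],[0,0,0],30]
    - [[0,0,-0.05],[0,0,0],30]
    - [[0,0,-0.05],[0,0,0],30]
    - [[0,0,0],[0,0,0],30]
    - [[0,0,0],[0,0,0],30]

```text
time: 11.47
tool_pos: [0.5534, 0.2569, 0.1173]
tool_rot: [[-0.376, -0.927, 0.002], [-0.927, 0.376, 0.001], [-0.001, -0.001, -1.0]]
ft_force: [0.1, -1.4, -5.2]
finger_gap: 0.0364
grasp_force: 50.9
```

```bash
python3 - <<'E'
from plan import *
plan([.609,-.275,.28],103.2)
im,X=cloud('scene');cv2.imwrite('pics/lift.png',cv2.resize(im[190:420,360:560],None,fx=2.6,fy=2.6,interpolation=3))
E
```

```text
t 11.4667 p [553.4 256.9 117.3] gap 0.0364384226159675 F [ 0.1 -1.4 -5.2] gf 50.898220857125125
rv/.12 [-4.000e-03  1.500e-02  7.962e+00] shift/400mm now [ 1.1798 -0.6287 -0.4076] in goal frame [ 0.1684 -1.3265 -0.4068]
```

View pics/lift.png

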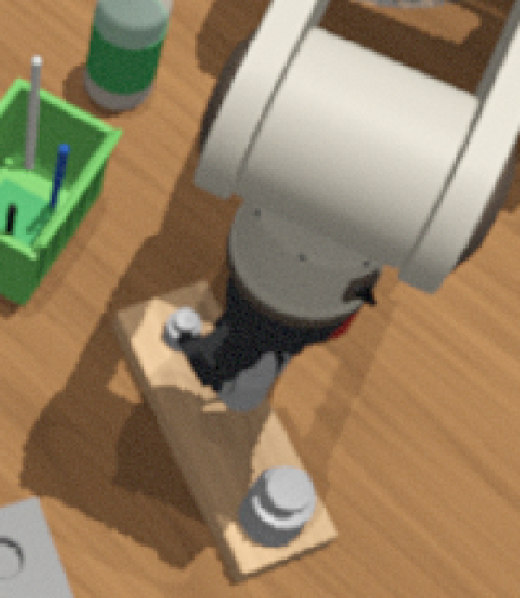

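The 500 g weight at (250,385) is in the fingers and clear of the block, and the wrist reads -5 N. The neighbours are still in their sockets. I'll lift, turn back, and cross above the clutter.

Emit:
move_arm:
  steps:
    - [[0,0,-0.04],[0,0,0.5],30]
    - [[0,0,-0.06],[0,0,0.9],30]
    - [[0,0,-0.07],[0,0,0.9],30]
    - [[0,0,-0.07],[0,0,0.9],30]
    - [[0,0,-0.07],[0,0,0.9],30]
    - [[0,0,-0.06],[0,0,0.9],30]
    - [[0,0,-0.037],[0,0,0.9],30]
    - [[0,0,0],[0,0,0.9],30]

```text
time: 12.18
tool_pos: [0.5536, 0.2569, 0.2812]
tool_rot: [[-0.934, -0.356, 0.002], [-0.356, 0.934, 0.001], [-0.002, 0.0, -1.0]]
ft_force: [0.6, -0.3, -4.4]
finger_gap: 0.0363
grasp_force: 51.6
```

Emit:
move_arm:
  steps:
    - [[0,0,0],[0,0,0.7],30]
    - [[0,0,0],[0,0,0.46],30]
    - [[0.005,-0.04,0],[0,0,0],30]
    - [[0.01,-0.065,0],[0,0,0],30]
    - [[0.01,-0.08,0],[0,0,0],30]
    - [[0.01,-0.08,0],[0,0,0],30]
    - [[0.01,-0.08,0],[0,0,0],30]
    - [[0.01,-0.08,0],[0,0,0],30]

```text
time: 12.85
tool_pos: [0.5701, 0.0848, 0.2772]
tool_rot: [[-0.973, -0.229, -0.003], [-0.229, 0.973, 0.0], [0.003, 0.001, -1.0]]
ft_force: [0.7, 0.9, -4.6]
finger_gap: 0.0367
grasp_force: 51.5
```

Emit:
move_arm:
  steps:
    - [[0.01,-0.08,0],[0,0,0],30]
    - [[0.01,-0.08,0],[0,0,0],30]
    - [[0.01,-0.08,0],[0,0,0],30]
    - [[0.01,-0.08,0],[0,0,0],30]
    - [[0.01,-0.08,0],[0,0,0],30]
    - [[0.01,-0.08,0],[0,0,0],30]
    - [[0.01,-0.08,0],[0,0,0],30]
    - [[0.01,-0.08,0],[0,0,0],30]

```text
time: 13.52
tool_pos: [0.5975, -0.1719, 0.2771]
tool_rot: [[-0.974, -0.228, -0.003], [-0.228, 0.974, 0.001], [0.002, 0.002, -1.0]]
ft_force: [0.3, 0.7, -5.6]
finger_gap: 0.0363
grasp_force: 51.5
```

Emit:
move_arm:
  steps:
    - [[0.01,-0.08,0],[0,0,0],30]
    - [[0.01,-0.08,0],[0,0,0],30]
    - [[0.005,-0.06,0],[0,0,0],30]
    - [[0,-0.04,0],[0,0,0],30]
    - [[0,0,0],[0,0,0],30]
    - [[0,0,0],[0,0,0],30]

```text
time: 14.02
tool_pos: [0.6116, -0.2746, 0.2766]
tool_rot: [[-0.974, -0.227, -0.003], [-0.227, 0.974, 0.002], [0.003, 0.002, -1.0]]
ft_force: [0.2, -0.4, -5.6]
finger_gap: 0.0362
grasp_force: 51.6
```

```bash
python3 - <<'E'
from plan import *
plan([.609,-.275,.16],103.2)
E
```

```text
t 14.0167 p [ 611.6 -274.6  276.6] gap 0.03616730966349064 F [ 0.2 -0.4 -5.6] gf 51.616682299845706
rv/.12 [ 0.02  -0.022 -0.009] shift/400mm now [ 5.800e-03 -2.000e-04  2.915e-01] in goal frame [0.0066 0.0005 0.2915]
```

Emit:
move_arm:
  steps:
    - [[0.006,0,0.03],[0,0,0],30]
    - [[0,0,0.06],[0,0,0],30]
    - [[0,0,0.07],[0,0,0],30]
    - [[0,0,0.07],[0,0,0],30]
    - [[0,0,0.05],[0,0,0],30]
    - [[0,0,0.02],[0,0,0],30]
    - [[0,0,0],[0,0,0],30]
    - [[0,0,0],[0,0,0],30]

```text
time: 14.68
tool_pos: [0.6097, -0.274, 0.1594]
tool_rot: [[-0.973, -0.229, -0.0], [-0.229, 0.973, 0.0], [0.0, 0.0, -1.0]]
ft_force: [0.1, 0.0, -4.4]
finger_gap: 0.0364
grasp_force: 51.6
```

```bash
python3 - <<'E'
from plan import *
plan([.609,-.275,.101],103.2)
im,X=cloud('scene');cv2.imwrite('pics/hover3.png',cv2.resize(im[60:270,190:370],None,fx=2.8,fy=2.8,interpolation=3))
np.savez("h3.npz",im=im,X=X)
for zl in (.13,.14,.15,.16):
    m=(abs(X[...,0]-.609)<.04)&(abs(X[...,1]+.275)<.04)&(abs(X[...,2]-zl)<.005)
    P=X[m];print(zl,len(P),P.min(0).round(3) if len(P) else '',P.max(0).round(3) if len(P) else '')
E
```

```text
t 14.6833 p [ 609.7 -274.   159.4] gap 0.03642657793195649 F [ 0.1  0.  -4.4] gf 51.60233027236245
rv/.12 [ 0.002 -0.003  0.006] shift/400mm now [ 0.0022 -0.0022  0.146 ] in goal frame [ 0.0022 -0.0021  0.146 ]
0.13 1 [ 0.617 -0.26   0.135] [ 0.617 -0.26   0.135]
0.14 25 [ 0.597 -0.281  0.136] [ 0.631 -0.254  0.145]
0.15 44 [ 0.606 -0.279  0.145] [ 0.632 -0.254  0.155]
0.16 41 [ 0.61  -0.281  0.155] [ 0.631 -0.25   0.165]
```

View pics/hover3.png

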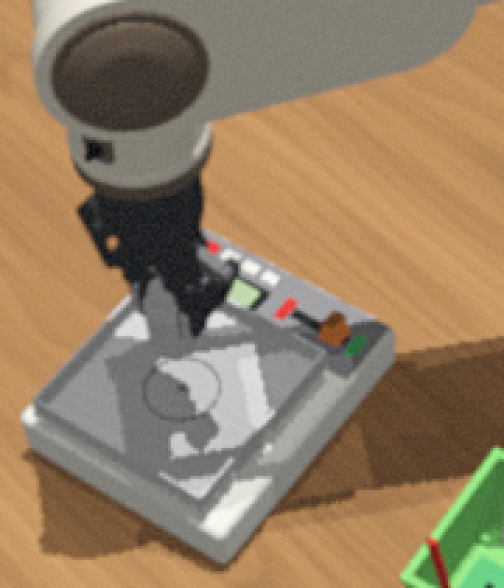

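The lock grip at (335,328) sits beside the green end. The weight hangs upright above the ring at (182,388), with its underside at about z = 0.138, as expected. Descending slowly.

Emit:
move_arm:
  steps:
    - [[0.002,-0.002,0.03],[0,0,0],30]
    - [[0,0,0.04],[0,0,0],30]
    - [[0,0,0.035],[0,0,0],30]
    - [[0,0,0.025],[0,0,0],30]
    - [[0,0,0.014],[0,0,0],30]
    - [[0,0,0],[0,0,0],30]
    - [[0,0,0],[0,0,0],30]
    - [[0,0,0],[0,0,0],30]

```text
time: 15.4
tool_pos: [0.6092, -0.2756, 0.1022]
tool_rot: [[-0.974, -0.229, 0.001], [-0.229, 0.974, -0.001], [-0.0, -0.001, -1.0]]
ft_force: [0.1, 0.2, -4.9]
finger_gap: 0.0366
grasp_force: 51.6
```

```bash
python3 - <<'E'
from plan import *
plan([.609,-.275,.101],103.2)
im,X=cloud('scene');cv2.imwrite('pics/final.png',cv2.resize(im[110:270,190:350],None,fx=3.6,fy=3.6,interpolation=3))
m=(abs(X[...,0]-.625)<.02)&(abs(X[...,1]+.268)<.015)&(X[...,2]>.073)&(X[...,2]<.12)
P=X[m];print(len(P),P.min(0).round(3),P.max(0).round(3))
E
```

```text
t 15.4 p [ 609.2 -275.6  102.2] gap 0.0366419046013918 F [ 0.1  0.2 -4.9] gf 51.60508238071998
rv/.12 [-0.006  0.004  0.002] shift/400mm now [0.0002 0.0016 0.0029] in goal frame [0.0002 0.0016 0.0029]
140 [ 0.608 -0.283  0.073] [ 0.644 -0.254  0.12 ]
```

View pics/final.png

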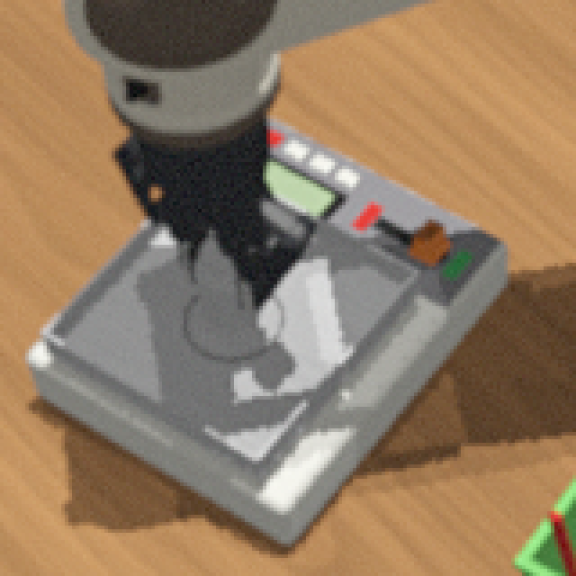

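The view is tight, so I'll check centring by overlaying the projected ring and weight base in both cameras.

```bash
python3 - <<'E'
from h import *
out=[]
for n,c,o in(("scene",(.6115,-.2755),(230,150)),("top",(.6075,-.2746),(360,170))):
    im,X=cloud(n);p=camera_params(n);K,D,R,t=[np.array(p[k],float) for k in("intrinsics","D","R","t")]
    s=6;w=66 if n=="scene" else 80;o=(o[0],o[1])
    if n=="scene": o=(220,150)
    g=cv2.resize(im[o[1]:o[1]+80,o[0]:o[0]+66],None,fx=s,fy=s,interpolation=3)
    g=cv2.convertScaleAbs(g,alpha=1.6)
    a=np.linspace(0,2*np.pi,60)
    tb=(c[0]+.0002,c[1]-.0004)
    for cx,r,z,col in((c,.031,.07,(0,255,0)),(tb,.019,.081,(0,0,255)),(tb,.019,.127,(255,0,255))):
        Q=np.stack([cx[0]+r*np.cos(a),cx[1]+r*np.sin(a),0*a+z],1)
        q=cv2.projectPoints(Q,cv2.Rodrigues(R)[0],t,K,D)[0].reshape(-1,2)
        cv2.polylines(g,[np.int32((q-o+.5)*s)],True,col,1)
    out.append(g)
    d=X;m=(np.hypot(d[...,0]-c[0],d[...,1]-c[1])<.03)&(d[...,2]>.083)&(d[...,2]<.1)
    P=d[m];
    if len(P)>10:
        A=np.c_[2*P[:,:2],np.ones(len(P))]
        from scipy.optimize import least_squares
        f=least_squares(lambda q:np.hypot(P[:,0]-q[0],P[:,1]-q[1])-.019,c,loss="soft_l1",f_scale=.002).x
        print(n,len(P),"axis fit",f.round(4),"pan",c)
cv2.imwrite("pics/ov.png",np.hstack(out))
E
```

```text
scene 61 axis fit [ 0.6113 -0.2759] pan (0.6115, -0.2755)
```

View pics/ov.png

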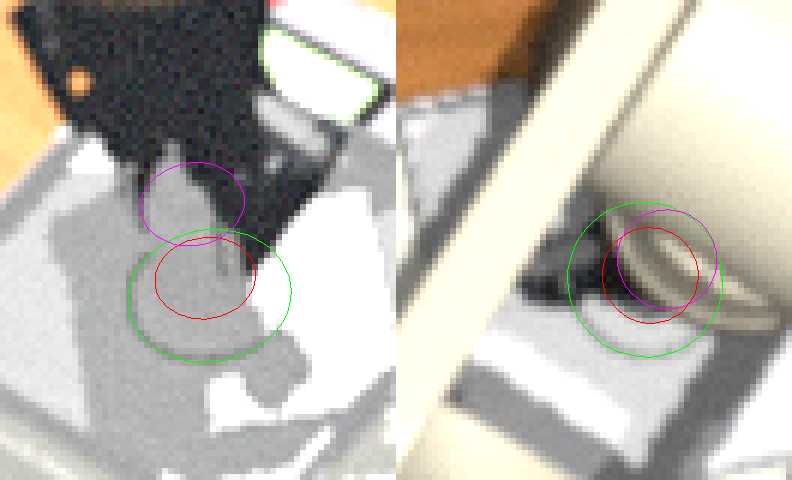

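In the scene view, the ring overlay matches the real ring at (210,295). The depth fit puts the weight's axis within 1 mm of the pan's centre. Everything is still, so I'm handing in.

```bash
python3 -c "
from cell import *
print(close_job())"
```

```text
the job is handed in; nothing more can be done
None
```

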